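# Snap the clip-on marker onto the gauge bar and set it against the stop

## Robot

A 6-joint arm with a two-finger parallel gripper is mounted at the origin on the work surface; the furniture and walls round the work are solid. World frame = base frame: x ahead of the robot, y to its left, z up, the work surface at z = 0. Lengths are in m, angles in degrees, forces in N, time in s.
With the tool pointing down it reaches from about 0.3 to 0.825 m from the base axis. Payload 5.4 kg.
Tool frame: the origin (TCP) lies midway between the tips of the shut fingers; the grasp point (between the pads) lies 19 mm behind it; z points along the fingers, y is the line along which they close (so a half turn about z gives the same grasp; the last joint's range is limited). The gripper opens to 92 mm and grips with 3 to 60 N. Pads are 20 mm wide; open, the fingers measure 128 mm over their backs; the gripper's body (75 mm by 189 mm) begins 69 mm behind the grasp point.
Start: joints at [-83.314, 9.076, 91.501, -0, 79.423, -12.038], TCP at [0.185, -0.545, 0.215] pointing down, gripper open.
Joint ranges: [-166.64, 166.64], [-54.1, 131.32], [10.49, 154.53], [-73.88, 253.88], [9.74, 151.15], [-171.62, 171.62]. Speed limits (degrees/s): [147.25, 147.25, 180, 180, 180, 180].

## Interface

Orientations are given as a 3x3 rotation matrix whose columns are the frame's x, y, z axes.
In Python, from cell import manip gives the robot as it stands.
- The arm moves only by the tool step_arm, never from a script. Its argument "commands" is a list of rows, each a list of 3 entries, a list of its own where there are three numbers: the shift along the tool's x, y, z in m, then the turn about the tool's z in degrees, then the closure, from 0 (fully open) to 1 (shut). In form: [[[x, y, z], spin, gripper], ...]. A call has 1 to 10 rows; each row shifts and turns the commanded pose from where the row before left it, along the tool's axes as they then stand; what a row does not reach is not made up. A row lasts 1/10 s, in which the tool goes at most 50 mm and 8.59 degrees, less where a joint would pass 70% of its speed; a pose out of reach is approached as far as the arm can. A call with a gripper value outside its range is refused whole. The fingers move at their own pace and stop on an object; the grip force is fixed at half the most. Time passes only in rows, so rows that do not move let the fingers close. It gives the time, the measured TCP pose, the force, the opening and the grip force at its end, in the units of the state.
- manip.get_state(): the state, without advancing time (a new reading comes with each control period).
- manip.snapshot(name): name is "side" or "top"; returns (picture, depth): 400x640x3 uint8, red, green, blue; 400x640 float32, m along the optical axis (not along the pixel's ray), 0 where there is no reading.
- manip.get_calibration(name): a dict with "fovy" (degrees; the focal length in pixels is half the picture's height over the tangent of half this angle, whatever the lens; pixels are square), "cx", "cy" (the principal point, pixels), "R" (3x3) and "t" (3): a world point X has camera coordinates R X + t. Camera axes: x right, y down, z forward; pixel columns grow to the right and rows downward; lengths in m; the calibration is good to about 2 mm. A picture is of the moment at which its call begins. get_calibration takes no time and is no camera call.
- manip.hand_in(): hands the job in; it is judged then, once.
The state is a dict: "time_s": time; "joints": joint angles; "qd": joint speeds; "effort": joint torques, N m; "tcp_pos": TCP position; "eef_rot": TCP orientation; "wrist_force": force on the tool from outside, world axes, zero at the start; "ft_torque": the same for the moment, N m; "grip_width": finger opening in m; "grasp_force": force on a finger pad.
Only numpy, scipy, OpenCV 4.12 (cv2) and the standard library are available. Lean on these libraries where they do the work, as an engineer would, in place of code of your own. Each camera call takes 0.05 s, during which the arm holds its last target. There are 200 camera calls.

## Task

Pick up the orange clip-on marker and press it straight down onto the free part of the sprung gauge bar, at least a finger's width short of the red stop collar, until both its arms snap past the bar and it sits fully home. Then slide it along the bar until it just touches the red collar, and leave it there, upright. The bar must never be forced down nearly to the end of its spring travel, the collar must only be touched gently, and nothing else on the bench may be disturbed.

Things in the scene. Friction and masses are not known exactly. Their poses are not given: they have to be found in the camera images.
- bar_mid (a point): Middle of the axis of the gauge bar: level round steel bar, 25 mm thick, dark graduation rings, axis 110 mm above the bench at rest. y axis along the bar towards the red collar's end, z up. Grey blocks (32 mm square, 18 mm long) hold its ends, centred 92 mm either side, on two sprung posts of a fixed dark base plate 70 x 230 x 12 mm. The bar between collar and the -y block is free.
- gauge_bar (a joint): How far the gauge bar is pressed down against its soft springs, m: 0 at rest, hard end 0.045. It takes about 2 N to start, then 0.45 N per mm; beyond 0.040 (about 20 N) is too hard. The marker snaps on at some 11 to 17 N, changing with friction, so the bar first sinks by 20 to 34 mm and springs up as it snaps.
- stop: Red stop collar clamped round the bar, 42 mm in diameter, 16 mm long, small steel screw on top. Origin on the bar's axis in the collar's face towards the free bar (-y side); the collar lies on the +y side of it. Axes as bar_mid. Its place along the bar differs from time to time. Do not push it with more than 15 N.
- marker: Orange plastic clip-on marker, 64 g, 38 x 26 x 90 mm (x, y, z), standing mouth down. Origin: centre of its underside. Upright grip tab with black ribs, 14 mm thick (x), 26 mm long (y), 40 to 90 mm above the origin. Below it a bridge 38 mm wide and two sprung arms (+x, -x) with a flared mouth. Its y axis must lie along the bar, either way round (symmetric); end faces 13 mm from the origin in y.
- marker_seat (a point): Middle of the marker's round seat, 18.5 mm above the marker's origin, same axes: on the bar's axis when the marker is fully home; some 20 to 22 mm above it when the mouth first rests on the bar.
- wax_tin: Dark red round tin, 81 mm in diameter, 36 mm high, a bystander; origin at the centre of its underside.
- sanding_block: Wooden sanding block, 64 x 105 x 29 mm, a bystander; origin at the centre of its underside.
- turned_cup: Pale turned wooden cup, 72 mm in diameter, 79 mm high, a bystander; origin at the centre of its underside.

How it is judged (in metres and radians):
On the way:
1. The marker has snapped fully home on the gauge bar, its end at least 10 mm from the collar (x of marker_seat in the frame of bar_mid between -0.003 and 0.003 m and z of marker_seat in the frame of bar_mid between -0.003 and 0.003 m and angle between the y axis of marker_seat and the y axis of bar_mid, either way round below 0.12 rad and y of marker_seat in the frame of stop below -0.023 m), for 0.2 s.
At the end, for the whole second after the job is handed in: The marker is snapped fully home on the gauge bar (its seat within 3 mm of the bar's axis, in line with the bar within 0.12 rad, upright within 0.2 rad), its end face touches the red collar (gap under 2.5 mm), the bar is back up within 3 mm, and the marker is at rest and released (x of marker_seat in the frame of bar_mid between -0.003 and 0.003 m and z of marker_seat in the frame of bar_mid between -0.003 and 0.003 m and angle between the y axis of marker_seat and the y axis of bar_mid, either way round below 0.12 rad and angle between marker's own z axis and vertical below 0.2 rad and y of marker_seat in the frame of stop between -0.0155 and -0.01 m and value of joint gauge_bar below 0.003 m and linear speed of marker below 0.02 m/s).
It fails at once if the gauge bar is pressed down more than 40 mm (about 20 N) (value of joint gauge_bar above 0.04 m).
It fails at once if the marker or the gripper pushes the red collar with more than 15 N (contact force between any of marker, the fingers and stop above 15 N).
It fails at once if a bystander is moved more than 20 mm (distance of any of wax_tin, sanding_block, turned_cup from where it was at the start of the episode above 0.02 m).
It also fails if it takes over 64 s, if anything falls off the work surface, if the arm or the gripper's body presses on something with over 40 N, if the wrist force passes 120 N, or if a joint passes its speed limit or range.

## Working session

There is one attempt and no reset: what is moved stays moved. The work goes in short steps, Python scripts to look and compute and a tool call to move; the robot and the scene stay as the last step left them, time stands still between calls to the robot, and variables do not carry over. Pictures are saved under pics/ and viewed, at most 10 in all, crops included, and the job is handed in when it is done.

Besides the shell and the picture viewer there is one more tool, called after "Request:" as name(argument=value, ...) on one line, values as JSON. step_arm: Moves the arm, as the interface text tells. Its arguments: {"type":"object","properties":{"commands":{"type":"array"}},"required":["commands"]}

```bash
mkdir -p pics; cat > h.py <<'E'
import numpy as np, cv2
from cell import manip
def snap(n,f):
    p,d=manip.snapshot(n); cv2.imwrite(f'pics/{f}.png',p[:,:,::-1]); np.save(f'pics/{f}.npy',d); return p,d
def world(n,d,u,v,z=None):
    c=manip.get_calibration(n); f=200/np.tan(np.radians(c['fovy']/2)); R=np.array(c['R']);t=np.array(c['t'])
    ray=np.array([(u-c['cx'])/f,(v-c['cy'])/f,1.]); 
    o=-R.T@t; r=R.T@ray
    if z is not None: return o+r*(z-o[2])/r[2]
    w=d[int(v),int(u)]; return o+r*w
def pix(n,X):
    c=manip.get_calibration(n); f=200/np.tan(np.radians(c['fovy']/2)); q=np.array(c['R'])@X+np.array(c['t'])
    return q[:2]/q[2]*f+[c['cx'],c['cy']]
E
python3 - <<'E'
from h import *
for n in('top','side'):
    snap(n,n+'0'); print(manip.get_calibration(n))
s=manip.get_state();print(s['tcp_pos'],s['eef_rot'],s['grip_width'],s['wrist_force'],s['time_s'])
E
```

```text
{'fovy': 43.70880999102534, 'cx': 316.89374476576427, 'cy': 197.00332600776684, 'R': array([[ 1.05608541e-02, -9.99944167e-01, -3.62496181e-04],
       [-9.89890019e-01, -1.04033880e-02, -1.41455007e-01],
       [ 1.41443338e-01,  1.85271703e-03, -9.89944620e-01]]), 't': array([-0.11441751,  0.49870339,  1.47752468])}
{'fovy': 44.27906833867208, 'cx': 322.95439402539216, 'cy': 206.95872128385622, 'R': array([[ 0.98741682, -0.15686481, -0.02003619],
       [-0.10117748, -0.52928409, -0.84239033],
       [ 0.12153656,  0.8338176 , -0.5384952 ]]), 't': array([-0.53134204,  0.07341365,  1.35728408])}
[ 0.1844933  -0.54402506  0.21374303] [[ 9.47068630e-01  3.21031096e-01 -2.13883239e-04]
 [ 3.21031013e-01 -9.47067308e-01  1.61345174e-03]
 [ 3.15406358e-04 -1.59671268e-03 -9.99998676e-01]] 0.0921497117259673 [-0.25818459  0.12655052 -0.08109499] 0.1
```

View pics/top0.png

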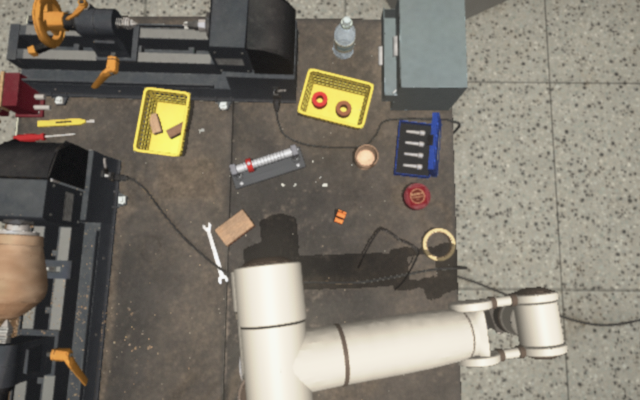

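View pics/side0.png

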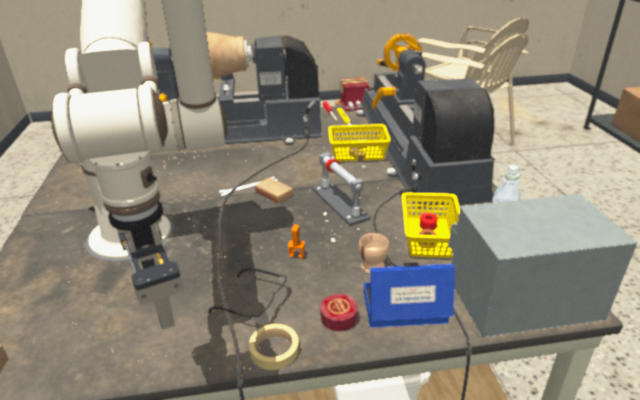

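The top view shows the bar running from about (235,170) to (300,155) with its collar near (249,166), and the marker near (341,215). In the side view the marker is at (297,242) and the bar at about (325-358,160-185). Next I'll enlarge these areas.

```bash
python3 - <<'E'
from h import *
t=cv2.imread('pics/top0.png');s=cv2.imread('pics/side0.png')
def cr(i,x,y,w,h,k): return cv2.resize(i[y:y+h,x:x+w],None,fx=k,fy=k,interpolation=cv2.INTER_CUBIC)
a=cr(t,225,140,80,50,6); b=cr(t,320,195,40,50,6)   # 480x300,240x300
c=cr(s,305,145,80,50,6); d=cr(s,280,218,40,50,6)
cv2.imwrite('pics/z0.png',np.vstack([np.hstack([a,b]),np.hstack([c,d])]))
E
```

```text
(no output)
```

View pics/z0.png

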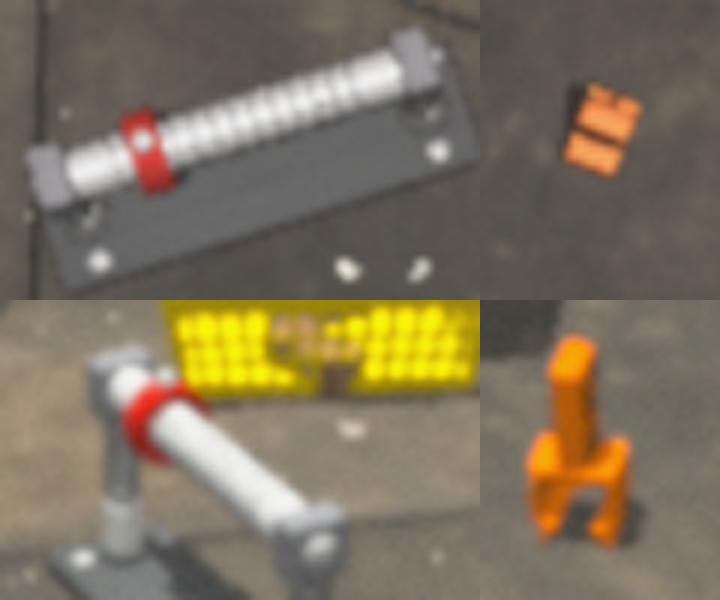

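The enlarged crop shows the bar's blocks at top-view pixels ≈(233,169) and (294,150), and the collar centre at ≈(249,165). The marker stands upright, with its arms spread left-right in the side view. I'll get the poses from the depth point clouds.

```bash
cat >> h.py <<'E'
def cloud(n,f,box):
    p=cv2.imread(f'pics/{f}.png');d=np.load(f'pics/{f}.npy');x,y,w,h=box
    c=manip.get_calibration(n); fl=200/np.tan(np.radians(c['fovy']/2))
    v,u=np.mgrid[y:y+h,x:x+w];v=v.ravel();u=u.ravel();z=d[v,u]
    P=(np.stack([(u-c['cx'])/fl*z,(v-c['cy'])/fl*z,z],1)-c['t'])@np.array(c['R'])
    k=z>0; return P[k],p[v,u][k].astype(int),u[k],v[k]
E
python3 - <<'E'
from h import *
np.set_printoptions(precision=4,suppress=True)
for n,bm,bb in(('top',(325,200,30,30),(225,140,80,55)),('side',(282,220,35,45),(310,150,65,75))):
    c=manip.get_calibration(n);print(n,'cam',-np.array(c['R']).T@c['t'])
    P,C,u,v=cloud(n,n+'0',bm); o=(C[:,2]>C[:,0]*2)&(C[:,2]>100)
    M=P[o];print('marker',len(M),M.min(0),M.max(0))
    for lo,hi in((.08,.1),(.025,.05)):
        Q=M[(M[:,2]>lo)&(M[:,2]<hi)]
        if len(Q)>4:
            print(lo,len(Q),Q.mean(0),cv2.minAreaRect((Q[:,:2]*1000).astype(np.float32)))
    P,C,u,v=cloud(n,n+'0',bb); r=(C[:,2]>C[:,0]*2)&(C[:,2]>90)&(C[:,2]>2*C[:,1])&(P[:,2]>.06)
    print('collar',r.sum(),P[r].mean(0),P[r].min(0),P[r].max(0))
    k=(~r)&(P[:,2]>.112)&(P[:,2]<.135); B=P[k];m=B.mean(0);w,_,V=np.linalg.svd(B[:,:2]-m[:2],full_matrices=False)
    a=V[0]*np.sign(V[0][1]);s=(B[:,:2]-m[:2])@a
    print('bar',k.sum(),m,a,np.degrees(np.arctan2(-a[0],a[1])),s.min(),s.max(),'mid',m[:2]+a*(s.min()+s.max())/2)
    t=(B[:,:2]-m[:2])@np.array([-a[1],a[0]])
    print('collar s',np.percentile((P[r][:,:2]-m[:2])@a,[2,50,98])-(s.min()+s.max())/2, np.percentile(t,[2,98]))
E
```

```text
top cam [ 0.2859 -0.112   1.5332]
marker 125 [ 0.4212 -0.2    -0.0062] [ 0.4687 -0.1613  0.0965]
0.08 43 [ 0.4402 -0.1773  0.0885] ((440.3310852050781, -177.71078491210938), (24.83420753479004, 13.479911804199219), 69.66033172607422)
0.025 54 [ 0.4366 -0.1762  0.0389] ((439.81988525390625, -177.80223083496094), (25.5781307220459, 37.014102935791016), 68.11775970458984)
collar 45 [0.5765 0.0863 0.1233] [0.5617 0.0767 0.1069] [0.6006 0.0995 0.1328]
bar 569 [0.5939 0.0456 0.1211] [-0.3217  0.9468] 18.76456039748156 -0.1017859037729228 0.10316128554802778 mid [0.5936 0.0462]
collar s [0.0373 0.0435 0.0507] [-0.0136  0.0135]
side cam [ 0.3671 -1.1762  0.7821]
marker 360 [ 0.4192 -0.2023 -0.0033] [ 0.4675 -0.0402  0.0938]
0.08 56 [ 0.4399 -0.1852  0.0882] ((439.83404541015625, -183.1016845703125), (29.68280029296875, 13.724135398864746), 67.8758544921875)
0.025 120 [ 0.4407 -0.1878  0.0389] ((440.1343994140625, -182.11782836914062), (27.959781646728516, 36.77677917480469), 65.8478012084961)
collar 54 [0.5727 0.0779 0.118 ] [0.5613 0.0708 0.0938] [0.5983 0.0882 0.1313]
bar 401 [0.5951 0.0291 0.121 ] [-0.3236  0.9462] 18.882121616814327 -0.09206687713049067 0.11507583623656588 mid [0.5914 0.04  ]
collar s [0.037  0.0408 0.0507] [-0.0186  0.0121]
```

Request:
step_arm(commands=[[[0.03,-0.022,0],0,0],[[0.0365,-0.0268,0],0,0],[[0.0365,-0.0268,0],0,0],[[0.0365,-0.0268,0],0,0],[[0.0365,-0.0268,0],0,0],[[0.0365,-0.0268,0],0,0],[[0.0365,-0.0268,0],0,0],[[0.0365,-0.0268,0],0,0],[[0.0365,-0.0268,0],0,0],[[0.0365,-0.0268,0],0,0]])

```text
time_s: 1.1
tcp_pos: [0.4401, -0.1784, 0.2144]
eef_rot: [[0.947, 0.321, -0.0], [0.321, -0.947, 0.0], [-0.0, -0.0, -1.0]]
wrist_force: [0.2, -0.3, 0.6]
grip_width: 0.0923
grasp_force: 0.0
```

Request:
step_arm(commands=[[[0,0,0],-8.3,0],[[0,0,0],-8.3,0],[[0,0,0],-8.3,0],[[0,0,0],-8.3,0],[[0,0,0],-8.3,0],[[0,0,0],-8.3,0],[[0,0,0],0,0],[[0,0,0],0,0]])

```text
time_s: 1.9
tcp_pos: [0.4394, -0.1801, 0.2143]
eef_rot: [[0.369, 0.929, -0.0], [0.929, -0.369, 0.0], [0.0, -0.001, -1.0]]
wrist_force: [0.2, -0.3, -0.2]
grip_width: 0.0919
grasp_force: 0.0
```

```bash
cat >> h.py <<'E'
def goto(X,yang=None):
    s=manip.get_state();R=np.array(s['eef_rot']);p=np.array(s['tcp_pos'])
    print('t',round(s['time_s'],2),'tcp',p.round(4),'yang',round(np.degrees(np.arctan2(R[1,1],R[0,1])),2),'w',round(s['grip_width'],4),'gf',s['grasp_force'],'F',np.round(s['wrist_force'],1))
    if X is not None: print('tool shift',(R.T@(np.array(X)-p)).round(4))
E
python3 - <<'E'
from h import *
goto([.440,-.179,.150]); print(manip.get_state()['eef_rot'],manip.get_state()['joints'])
E
```

```text
t 1.9 tcp [ 0.4394 -0.1801  0.2143] yang -21.67 w 0.0919 gf 0.0 F [ 0.2 -0.3 -0.2]
tool shift [0.0012 0.0002 0.0643]
[[ 3.69340568e-01  9.29294005e-01 -4.44191661e-04]
 [ 9.29294097e-01 -3.69340436e-01  3.52265544e-04]
 [ 1.63300317e-04 -5.42890644e-04 -9.99999839e-01]] [-3.69106287e+01 -6.09883012e+00  1.07010557e+02  8.69014338e-04
  7.91207443e+01 -1.52358411e+01]
```

Request:
step_arm(commands=[[[0,0,0.03],0,0],[[0,0,0.03],0,0],[[0,0,0.03],0,0],[[0,0,0.03],0,0],[[0,0,0.03],0,0],[[0,0,0.02],0,0],[[0,0,0],0,0],[[0,0,0],0,0.6],[[0,0,0],0,0.8],[[0,0,0],0,1]])

```text
time_s: 2.9
tcp_pos: [0.4406, -0.181, 0.0461]
eef_rot: [[0.367, 0.93, 0.002], [0.93, -0.367, -0.002], [-0.001, 0.003, -1.0]]
wrist_force: [0.5, -0.1, -0.1]
grip_width: 0.0696
grasp_force: 0.0
```

Request:
step_arm(commands=[[[0,0,0],0,1],[[0,0,0],0,1],[[0,0,0],0,1],[[0,0,0],0,1],[[0,0,0],0,1],[[0,0,0],0,1],[[0,0,0],0,1],[[0,0,0],0,1]])

```text
time_s: 3.7
tcp_pos: [0.4396, -0.1802, 0.0446]
eef_rot: [[0.366, 0.931, 0.0], [0.931, -0.366, 0.0], [0.0, 0.0, -1.0]]
wrist_force: [-0.3, -0.3, -0.2]
grip_width: 0.0138
grasp_force: 30.0
```

```bash
python3 - <<'E'
from h import *
goto(None)
snap('side','s1');s=cv2.imread('pics/s1.png')
cv2.imwrite('pics/s1z.png',cv2.resize(s[180:280,240:360],None,fx=5,fy=5,interpolation=cv2.INTER_CUBIC))
E
```

```text
t 3.7 tcp [ 0.4396 -0.1802  0.0446] yang -21.48 w 0.0138 gf 30.000008046627045 F [-0.3 -0.3 -0.2]
```

View pics/s1z.png

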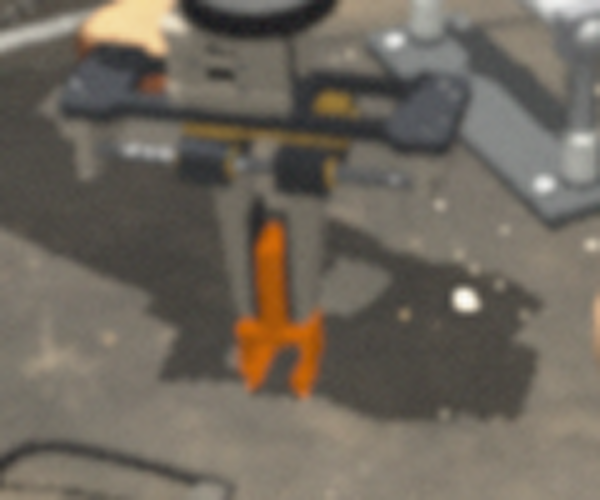

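The marker is held squarely by its tab, clear of the bench features. I'll lift it, carry it over the bar and turn it.

Request:
step_arm(commands=[[[0,0,-0.02],0,1],[[0,0,-0.04],0,1],[[0,0,-0.04],0,1],[[0,0,-0.04],0,1],[[0,0,-0.04],0,1],[[0,0,-0.01],0,1]])

```text
time_s: 4.35
tcp_pos: [0.4416, -0.1816, 0.2395]
eef_rot: [[0.366, 0.931, 0.007], [0.931, -0.366, -0.005], [-0.002, 0.008, -1.0]]
wrist_force: [1.9, 0.1, 0.6]
grip_width: 0.0139
grasp_force: 30.0
```

Request:
step_arm(commands=[[[0.0334,0.0076,0],0,1],[[0.0334,0.0076,0],0,1],[[0.0334,0.0076,0],0,1],[[0.0334,0.0076,0],0,1],[[0.0334,0.0076,0],0,1],[[0.0334,0.0076,0],0,1],[[0.0334,0.0076,0],0,1],[[0.0334,0.0076,0],0,1],[[0,0,0],0,1]])

```text
time_s: 5.25
tcp_pos: [0.5944, 0.0493, 0.2324]
eef_rot: [[0.363, 0.932, -0.002], [0.932, -0.363, 0.002], [0.001, -0.003, -1.0]]
wrist_force: [-0.2, -1.5, -0.5]
grip_width: 0.0135
grasp_force: 30.0
```

Request:
step_arm(commands=[[[0,0,0],-8,1],[[0,0,0],-8,1],[[0,0,0],-8,1],[[0,0,0],-8,1],[[0,0,0],-8.3,1],[[0,0,0],0,1],[[0,0,0],0,1],[[0,0,0],0,1]])

```text
time_s: 6.05
tcp_pos: [0.5937, 0.0459, 0.2341]
eef_rot: [[-0.32, 0.947, -0.001], [0.947, 0.32, -0.0], [0.0, -0.001, -1.0]]
wrist_force: [0.1, -0.4, -1.1]
grip_width: 0.0136
grasp_force: 30.0
```

```bash
python3 - <<'E'
from h import *
goto([.5936,.0462,.2])
snap('side','s2');s=cv2.imread('pics/s2.png');snap('top','t2');t=cv2.imread('pics/t2.png')
cv2.imwrite('pics/s2z.png',np.hstack([cv2.resize(s[110:230,290:390],None,fx=4,fy=4,interpolation=cv2.INTER_CUBIC),cv2.resize(t[100:220,215:315],None,fx=4,fy=4,interpolation=cv2.INTER_CUBIC)]))
E
```

```text
t 6.05 tcp [0.5937 0.0459 0.2341] yang 18.67 w 0.0136 gf 29.999855160713196 F [ 0.1 -0.4 -1.1]
tool shift [0.0003 0.     0.0341]
```

View pics/s2z.png

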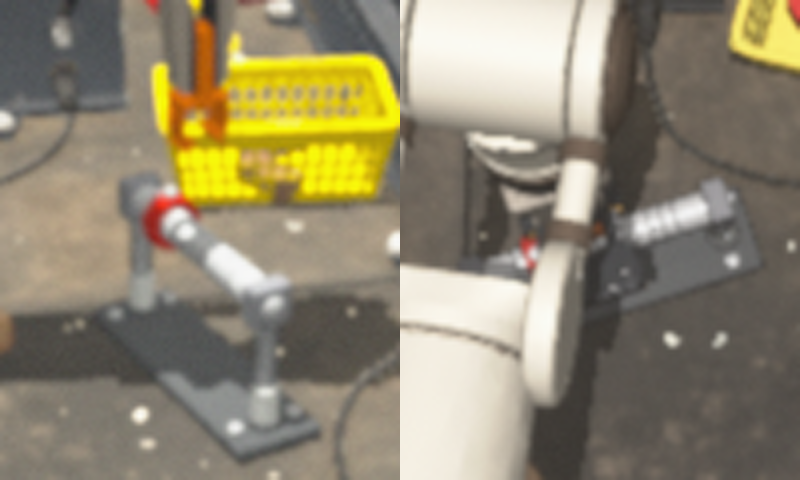

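The side view shows the marker above the bar with the collar well behind it. The arm blocks most of the top view. I'll go down to just above contact and check alignment.

Request:
step_arm(commands=[[[0,0,0.015],0,1],[[0,0,0.015],0,1],[[0,0,0.015],0,1],[[0,0,0.015],0,1],[[0,0,0.008],0,1],[[0,0,0],0,1],[[0,0,0],0,1],[[0,0,0],0,1]])

```text
time_s: 6.95
tcp_pos: [0.5947, 0.0461, 0.1676]
eef_rot: [[-0.323, 0.947, 0.002], [0.947, 0.323, -0.0], [-0.001, 0.002, -1.0]]
wrist_force: [0.4, -0.1, -0.2]
grip_width: 0.0141
grasp_force: 30.0
```

```bash
python3 - <<'E'
from h import *
goto([.5936,.0462,.157])
snap('side','s3');s=cv2.imread('pics/s3.png')
cv2.imwrite('pics/s3z.png',cv2.resize(s[125:205,310:390],None,fx=7,fy=7,interpolation=cv2.INTER_CUBIC))
# predicted pixels: bar axis ends at free -y end of marker, mouth centre from TCP
a=np.array([-.322,.947,0]);b=np.array([.947,.322,0]);m=np.array([.5936,.0462,.11])
for k in(-.083,-.013): print('bar edges',k,[((pix('side',m+a*k+b*e)-[310,125])*7).round() for e in(-.0125,0,.0125)])
T=np.array(manip.get_state()['tcp_pos'])
print('marker -y face, bridge edges z-5',[((pix('side',T-a*.013+b*e-[0,0,.0045])-[310,125])*7).round() for e in(-.019,.019)])
print('bottom',[((pix('side',T-a*.013+b*e-[0,0,.0445])-[310,125])*7).round() for e in(-.019,.019)])
E
```

```text
t 6.95 tcp [0.5947 0.0461 0.1676] yang 18.82 w 0.0141 gf 29.999887347221375 F [ 0.4 -0.1 -0.2]
tool shift [ 0.0005 -0.001   0.0106]
bar edges -0.083 [array([278., 416.]), array([305., 408.]), array([333., 400.])]
bar edges -0.013 [array([190., 341.]), array([217., 333.]), array([244., 326.])]
marker -y face, bridge edges z-5 [array([178., 227.]), array([261., 205.])]
bottom [array([179., 316.]), array([260., 294.])]
```

View pics/s3z.png

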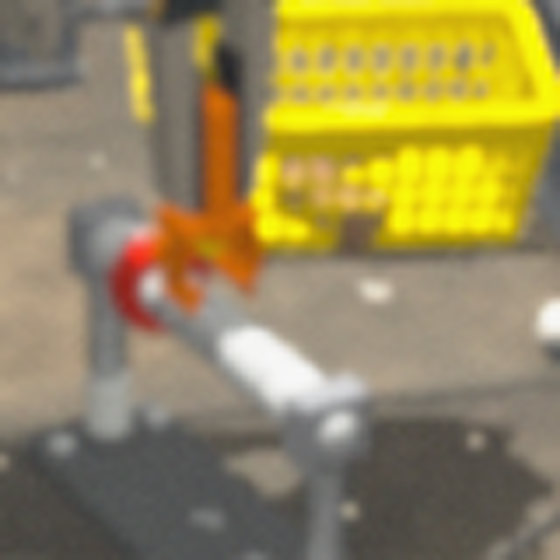

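```bash
python3 - <<'E'
from h import *
from scipy.optimize import least_squares
np.set_printoptions(precision=4,suppress=True)
m=np.array([.5936,.0462]);a=np.array([-.322,.947]);b=np.array([.947,.322])
for n,f,bx in(('top','top0',(225,140,80,55)),('side','side0',(310,150,65,75)),('side','s3',(310,150,65,60))):
    P,C,u,v=cloud(n,f,bx);s=(P[:,:2]-m)@a;t=(P[:,:2]-m)@b
    grey=(C.max(1)-C.min(1)<40)
    k=grey&(s>-.07)&(s<.025 if f!='s3' else s<-.03)&(P[:,2]>.09)&(P[:,2]<.13)&(abs(t)<.02)
    fun=lambda q:np.hypot(t[k]-q[0]-q[1]*(s[k]+.02),P[k,2]-q[2])-.0125
    r=least_squares(fun,[0,0,.11],loss='soft_l1',f_scale=.002);print(f,k.sum(),'t0',r.x[0],'slope deg',np.degrees(r.x[1]),'z',r.x[2],'rms',np.std(fun(r.x)))
P,C,u,v=cloud('side','s3',(325,130,30,45));o=(C[:,2]>C[:,1]*1.6)&(C[:,2]>C[:,0]*3)&(C[:,2]>90)
s=(P[:,:2]-m)@a;t=(P[:,:2]-m)@b
for lo,hi in((.17,.2),(.14,.16),(.125,.14)):
    k=o&(P[:,2]>lo)&(P[:,2]<hi)&(abs(s)<.03);print(lo,k.sum(),'t',np.percentile(t[k],[2,98]),'s',np.percentile(s[k],[2,50]))
T=np.array(manip.get_state()['tcp_pos']);print('tcp t,s',(T[:2]-m)@b,(T[:2]-m)@a)
E
```

```text
top0 281 t0 0.0016196941061292604 slope deg -0.8515553994200047 z 0.10952764098288417 rms 0.0023740807931674846
side0 194 t0 0.0003074164278127671 slope deg 0.182062083312062 z 0.11076972568999136 rms 0.0015267121857361233
s3 84 t0 0.0004815245584298912 slope deg 0.2334391583382763 z 0.11095186573265634 rms 0.0014318206308436806
0.17 46 t [-0.0067  0.0085] s [-0.0158 -0.012 ]
0.14 56 t [-0.0202  0.0179] s [-0.0155 -0.0088]
0.125 31 t [-0.0172  0.0156] s [-0.0147 -0.0055]
tcp t,s 0.000982139412365904 -0.0004267589316341716
```

The bar and marker agree laterally to about 1 mm, so I'll press down gently in stages.

Request:
step_arm(commands=[[[0,0,0.003],0,1],[[0,0,0.003],0,1],[[0,0,0.003],0,1],[[0,0,0.003],0,1],[[0,0,0.003],0,1],[[0,0,0.003],0,1],[[0,0,0.003],0,1],[[0,0,0.003],0,1],[[0,0,0.003],0,1],[[0,0,0],0,1]])

```text
time_s: 8.0
tcp_pos: [0.5947, 0.0461, 0.1405]
eef_rot: [[-0.323, 0.947, 0.002], [0.947, 0.323, -0.0], [-0.001, 0.002, -1.0]]
wrist_force: [0.3, 1.1, 7.0]
grip_width: 0.0137
grasp_force: 30.0
```

Request:
step_arm(commands=[[[0,0,0.0015],0,1],[[0,0,0.0015],0,1],[[0,0,0.0015],0,1],[[0,0,0.0015],0,1],[[0,0,0.0015],0,1],[[0,0,0.0015],0,1],[[0,0,0],0,1]])

```text
time_s: 8.7
tcp_pos: [0.595, 0.0461, 0.1325]
eef_rot: [[-0.323, 0.946, 0.003], [0.946, 0.323, -0.0], [-0.001, 0.002, -1.0]]
wrist_force: [-0.5, 0.9, 10.7]
grip_width: 0.014
grasp_force: 30.0
```

Request:
step_arm(commands=[[[0,0,0.0015],0,1],[[0,0,0.0015],0,1],[[0,0,0.0015],0,1],[[0,0,0.0015],0,1],[[0,0,0],0,1]])

```text
time_s: 9.2
tcp_pos: [0.5953, 0.0459, 0.127]
eef_rot: [[-0.323, 0.946, 0.003], [0.946, 0.323, -0.001], [-0.002, 0.003, -1.0]]
wrist_force: [-1.3, 0.3, 12.0]
grip_width: 0.0138
grasp_force: 30.0
```

Request:
step_arm(commands=[[[0,0,0.0015],0,1],[[0,0,0.0015],0,1],[[0,0,0.0015],0,1],[[0,0,0],0,1]])

```text
time_s: 9.6
tcp_pos: [0.595, 0.0457, 0.1212]
eef_rot: [[-0.323, 0.947, 0.003], [0.947, 0.323, -0.001], [-0.002, 0.002, -1.0]]
wrist_force: [1.8, -0.5, 6.7]
grip_width: 0.0141
grasp_force: 30.0
```

Request:
step_arm(commands=[[[0,0,0.0015],0,1],[[0,0,0.0015],0,1],[[0,0,0],0,1],[[0,0,0],0,1]])

```text
time_s: 10.0
tcp_pos: [0.5951, 0.0457, 0.1186]
eef_rot: [[-0.323, 0.946, 0.003], [0.946, 0.323, -0.001], [-0.002, 0.002, -1.0]]
wrist_force: [0.1, -1.2, 8.2]
grip_width: 0.014
grasp_force: 30.0
```

```bash
python3 - <<'E'
from h import *
goto(None)
snap('side','s4');s=cv2.imread('pics/s4.png')
cv2.imwrite('pics/s4z.png',cv2.resize(s[125:205,310:390],None,fx=7,fy=7,interpolation=cv2.INTER_CUBIC))
E
```

```text
t 10.0 tcp [0.5951 0.0457 0.1186] yang 18.83 w 0.014 gf 30.001306235790253 F [ 0.1 -1.2  8.2]
```

View pics/s4z.png

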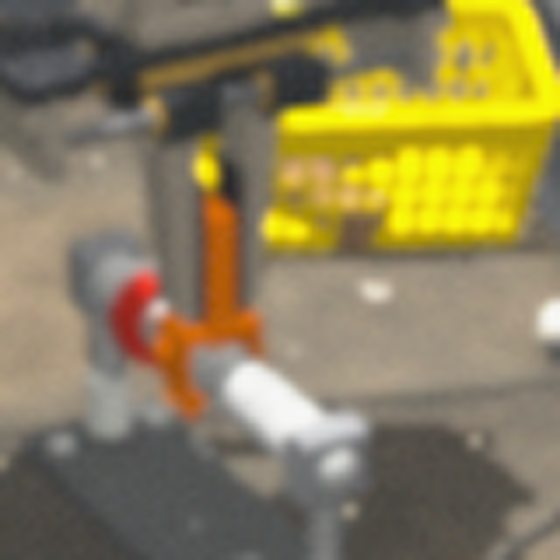

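The marker has snapped home, with both arms past the bar. I'll ease back up until the bar is at rest.

Request:
step_arm(commands=[[[0,0,-0.002],0,1],[[0,0,-0.002],0,1],[[0,0,-0.002],0,1],[[0,0,-0.002],0,1],[[0,0,-0.002],0,1],[[0,0,-0.002],0,1],[[0,0,-0.001],0,1],[[0,0,0],0,1],[[0,0,0],0,1]])

```text
time_s: 10.95
tcp_pos: [0.5942, 0.046, 0.13]
eef_rot: [[-0.323, 0.947, 0.0], [0.947, 0.323, -0.0], [-0.0, 0.0, -1.0]]
wrist_force: [3.6, -0.7, 3.3]
grip_width: 0.0143
grasp_force: 30.0
```

```bash
python3 - <<'E'
from h import *
from scipy.optimize import least_squares
goto(None)
snap('side','s5')
m=np.array([.5936,.0462]);a=np.array([-.322,.947]);b=np.array([.947,.322])
for f in('side0','s4','s5'):
    P,C,u,v=cloud('side',f,(310,140,65,75));s=(P[:,:2]-m)@a;t=(P[:,:2]-m)@b
    k=(C.max(1)-C.min(1)<40)&(s>-.07)&(s<-.03)&(P[:,2]>.07)&(P[:,2]<.13)&(abs(t)<.02)
    fun=lambda q:np.hypot(t[k]-q[0],P[k,2]-q[1])-.0125
    r=least_squares(fun,[0,P[k,2].max()-.0125],loss='soft_l1',f_scale=.002);print(f,k.sum(),r.x)
    o=(C[:,2]>C[:,1]*1.6)&(C[:,2]>C[:,0]*3)&(C[:,2]>90)&(abs(s)<.03)&(abs(t)<.022)
    if f!='side0': print('tab top z',np.percentile(P[o,2],[90,95,98,100]),'s',np.percentile(s[o],[2,10]))
    rd=(C[:,2]>C[:,0]*2)&(C[:,2]>90)&(C[:,2]>2.5*C[:,1])&(s>.02)
    print('collar s',np.percentile(s[rd],[2,5,10,50]))
E
```

```text
t 10.95 tcp [0.5942 0.046  0.13  ] yang 18.82 w 0.0143 gf 30.00045418739319 F [ 3.6 -0.7  3.3]
side0 83 [0.00024092 0.11069063]
collar s [0.03171071 0.03208446 0.0328554  0.03542192]
s4 78 [0.00012291 0.09447848]
tab top z [0.15914614 0.1638342  0.16517437 0.16668894] s [-0.01688822 -0.01469144]
collar s [0.02938277 0.03078184 0.03220689 0.03759804]
s5 79 [0.00026294 0.10543652]
tab top z [0.1719419  0.1764731  0.17769197 0.1786484 ] s [-0.01609391 -0.01414365]
collar s [0.03305216 0.03333048 0.03379065 0.03651072]
```

Request:
step_arm(commands=[[[0,0,-0.002],0,1],[[0,-0.0005,-0.002],0,1],[[0,0,0],0,1],[[0,0,0],0,1],[[0,0,0],0,1]])

```text
time_s: 11.5
tcp_pos: [0.5933, 0.0463, 0.1338]
eef_rot: [[-0.323, 0.947, -0.001], [0.947, 0.323, 0.0], [0.001, -0.0, -1.0]]
wrist_force: [3.2, 0.5, 1.4]
grip_width: 0.0139
grasp_force: 30.0
```

Request:
step_arm(commands=[[[0.002,0,0],0,1],[[0.002,0,0],0,1],[[0.002,0,0],0,1],[[0.002,0,0],0,1],[[0.002,0,0],0,1]])

```text
time_s: 12.0
tcp_pos: [0.5902, 0.0556, 0.1341]
eef_rot: [[-0.323, 0.946, -0.0], [0.946, 0.323, -0.0], [-0.0, -0.0, -1.0]]
wrist_force: [3.2, -1.1, 0.5]
grip_width: 0.0142
grasp_force: 30.0
```

Request:
step_arm(commands=[[[0.0015,0.0005,0],0,1],[[0.0015,0.0005,0],0,1],[[0.0015,0,0],0,1],[[0.0015,0,0],0,1],[[0.001,0,0],0,1],[[0,0,0],0,1]])

```text
time_s: 12.6
tcp_pos: [0.5887, 0.0628, 0.134]
eef_rot: [[-0.323, 0.946, -0.001], [0.946, 0.323, 0.001], [0.001, -0.0, -1.0]]
wrist_force: [2.0, -1.5, 0.6]
grip_width: 0.0135
grasp_force: 30.0
```

Request:
step_arm(commands=[[[0.0005,0,0],0,1],[[0.0005,0,0],0,1],[[0.0005,0,0],0,1]])

```text
time_s: 12.9
tcp_pos: [0.5885, 0.0637, 0.1341]
eef_rot: [[-0.323, 0.947, -0.0], [0.947, 0.323, -0.0], [-0.0, -0.0, -1.0]]
wrist_force: [3.0, -2.1, 1.7]
grip_width: 0.0139
grasp_force: 30.0
```

Request:
step_arm(commands=[[[0.0005,0,0],0,1],[[0.0005,0,0],0,1]])

```text
time_s: 13.1
tcp_pos: [0.5881, 0.0647, 0.1341]
eef_rot: [[-0.323, 0.947, -0.0], [0.947, 0.323, -0.0], [-0.0, -0.0, -1.0]]
wrist_force: [2.0, -1.7, 0.8]
grip_width: 0.0141
grasp_force: 30.0
```

Request:
step_arm(commands=[[[0.0005,0,0],0,1],[[0.0005,0,0],0,1]])

```text
time_s: 13.3
tcp_pos: [0.5878, 0.0658, 0.1341]
eef_rot: [[-0.323, 0.947, -0.0], [0.947, 0.323, -0.0], [-0.0, -0.0, -1.0]]
wrist_force: [2.4, -1.4, 1.2]
grip_width: 0.0138
grasp_force: 30.0
```

Request:
step_arm(commands=[[[0.0005,0,0],0,1],[[0.0005,0,0],0,1]])

```text
time_s: 13.5
tcp_pos: [0.5875, 0.0667, 0.1341]
eef_rot: [[-0.323, 0.947, -0.0], [0.947, 0.323, -0.0], [0.0, -0.0, -1.0]]
wrist_force: [1.7, -2.1, 0.5]
grip_width: 0.014
grasp_force: 30.0
```

Request:
step_arm(commands=[[[0.0005,0,0],0,1],[[0.0005,0,0],0,1]])

```text
time_s: 13.7
tcp_pos: [0.5874, 0.067, 0.1342]
eef_rot: [[-0.323, 0.947, 0.0], [0.947, 0.323, -0.001], [-0.001, -0.0, -1.0]]
wrist_force: [2.9, -6.4, 1.3]
grip_width: 0.0138
grasp_force: 30.0
```

Contact was felt at about 7 N and the TCP stopped advancing. I'll relax slightly and open.

Request:
step_arm(commands=[[[-0.0003,0,0],0,1],[[0,0,0],0,1],[[0,0,0],0,0.7],[[0,0,0],0,0.6],[[0,0,0],0,0.5],[[0,0,0],0,0.5],[[0,0,0],0,0.5],[[0,0,0],0,0.5]])

```text
time_s: 14.5
tcp_pos: [0.5872, 0.0675, 0.134]
eef_rot: [[-0.323, 0.946, -0.0], [0.946, 0.323, 0.0], [0.0, -0.0, -1.0]]
wrist_force: [0.6, -0.4, -0.3]
grip_width: 0.0457
grasp_force: 0.0
```

Request:
step_arm(commands=[[[0,0,-0.005],0,0.5],[[0,0,-0.01],0,0.5],[[0,0,-0.02],0,0.5],[[0,0,-0.03],0,0.5],[[0,0,-0.03],0,0.5],[[0,0,-0.03],0,0.5],[[0,0,0],0,0.5],[[0,0,0],0,0.5]])

```text
time_s: 15.3
tcp_pos: [0.5877, 0.0673, 0.2602]
eef_rot: [[-0.323, 0.947, 0.002], [0.947, 0.323, -0.0], [-0.001, 0.002, -1.0]]
wrist_force: [-0.1, -0.1, 0.7]
grip_width: 0.0459
grasp_force: 0.0
```

```bash
python3 - <<'E'
from h import *
goto(None)
snap('side','s6');snap('top','t6');s=cv2.imread('pics/s6.png');t=cv2.imread('pics/t6.png')
cv2.imwrite('pics/s6z.png',np.hstack([cv2.resize(s[125:205,310:390],None,fx=6,fy=6,interpolation=cv2.INTER_CUBIC),cv2.resize(t[140:180,225:275],(320,256),interpolation=cv2.INTER_CUBIC)[:,:,:] if False else cv2.copyMakeBorder(cv2.resize(t[140:180,225:275],(320,256),interpolation=cv2.INTER_CUBIC),0,224,0,0,cv2.BORDER_CONSTANT)]))
E
```

```text
t 15.3 tcp [0.5877 0.0673 0.2602] yang 18.82 w 0.0459 gf 0.0 F [-0.1 -0.1  0.7]
```

View pics/s6z.png

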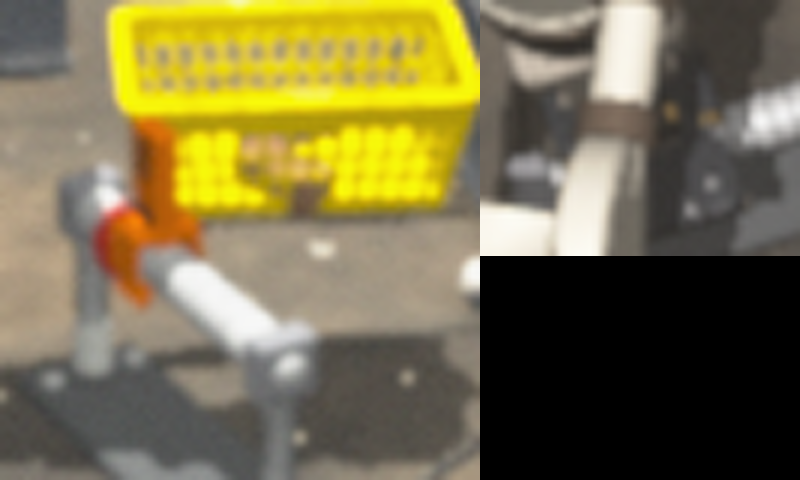

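The marker sits on the bar against the red collar, released. I'll check its tilt by comparing it with the earlier held pose.

```bash
python3 - <<'E'
from h import *
m=np.array([.5936,.0462]);a=np.array([-.322,.947]);b=np.array([.947,.322])
for f in('s3','s5','s6'):
    P,C,u,v=cloud('side',f,(310,135,65,65));s=(P[:,:2]-m)@a;t=(P[:,:2]-m)@b
    o=(C[:,2]>C[:,1]*1.6)&(C[:,2]>C[:,0]*3)&(C[:,2]>80)&(C[:,2]<2.5*C[:,1]+999)&(abs(s)<.045)&(abs(t)<.024)&(C[:,1]>C[:,0]+12)
    zt=np.percentile(P[o,2],99)
    for lo,hi in((-.012,.005),(-.03,-.015),(-.06,-.045)):
        k=o&(P[:,2]>zt+lo)&(P[:,2]<zt+hi); print(f,round(zt,4),k.sum(),'t',np.percentile(t[k],[3,50,97]).round(4),'s',np.percentile(s[k],[3,50]).round(4))
E
```

```text
s3 0.2147 27 t [-0.0058  0.0014  0.0086] s [-0.0153 -0.0106]
s3 0.2147 22 t [-0.0062  0.0001  0.0074] s [-0.0149 -0.012 ]
s3 0.2147 54 t [-0.0188 -0.0061  0.013 ] s [-0.0168 -0.0107]
s5 0.1784 25 t [-0.0063 -0.0001  0.0058] s [-0.0164 -0.0115]
s5 0.1784 24 t [-0.0079  0.0005  0.009 ] s [-0.0162 -0.0124]
s5 0.1784 56 t [-0.0194 -0.0068  0.0154] s [-0.0153 -0.0108]
s6 0.1831 28 t [-0.0075 -0.0035  0.0047] s [0.0062 0.0121]
s6 0.1831 26 t [-0.008  -0.005   0.0039] s [0.0066 0.011 ]
s6 0.1831 68 t [-0.019  -0.0068  0.0159] s [0.0066 0.0123]
```

```bash
python3 -c "
from cell import manip;print(manip.hand_in())"
```

```text
the job is handed in; nothing more can be done
None
```

I pressed the marker fully home on the free bar and slid it to a light touch on the red collar (about 7 N felt at the wrist). I then released it upright, with the bar back at rest, and handed the job in at about 15 s; the hand-in returned no verdict.

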